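Set the travel limit of a syringe pump by feel

ROBOT

A 7-joint arm with a two-finger parallel gripper is mounted at the origin on the work surface; the furniture and walls round the work are solid. World frame = base frame: x ahead of the robot, y to its left, z up, the work surface at z = 0. Lengths are in m, angles in rad, forces in N, time in s.
With the tool pointing down it reaches from about 0.35 to 0.9 m from the base axis. Payload 19.9 kg.
Tool frame: the origin (TCP) lies between the finger pads; the fingertips stand 25 mm ahead of it and the grasp point (between the pads) lies 6 mm ahead of it (tip_reach is the z of the fingertips in the tool frame, in m); z points along the fingers, y is the line along which they close (so a half turn about z gives the same grasp; the last joint's range is limited). The gripper opens to 94 mm and grips with 3 to 60 N. Pads are 16 mm wide; open, the fingers measure 119 mm over their backs; the gripper's body (75 mm by 177 mm) begins 78 mm behind the grasp point.
Start: joints at [-1.188, 0.417, -0.01, 1.614, 0.005, 1.111, -0.053], TCP at [0.257, 0.57, 0.23] pointing down, gripper open.
Joint ranges: [-2.81, 2.81], [-0.39, 2.02], [-1.27, 1.25], [0.06, 2.57], [-1.19, 4.33], [0.19, 2], [-2.82, 2.82]. Speed limits (rad/s): [1.89, 1.89, 2.39, 2.39, 3.01, 3.01, 3.01].

INTERFACE

Orientations are given as a unit quaternion [w, x, y, z].
In Python, from rig import sense, camera, sign_off, tip_reach gives the robot as it stands. The module is installed in compiled form; this text tells all that it offers.
- The arm moves only by the tool servo_tool, never from a script. Its argument "deltas" is a list that holds one entry, the list of rows, each a list of 6 numbers: the shift along the tool's x, y, z in mm, then the turn, a rotation vector about the tool's x, y, z in degrees. In form: [[[tx, ty, tz, rx, ry, rz], ...]]. A call has 1 to 20 rows; each row shifts and turns the commanded pose from where the row before left it, along the tool's axes as they then stand; what a row does not reach is not made up. A row lasts 1/12 s, in which the tool goes at most 41.7 mm and 7.16 degrees, less where a joint would pass 70% of its speed; a pose out of reach is approached as far as the arm can. A call is refused whole if a number of a shift passes 41.7 or a number of a turn 7.16, either way. A call with a gripper value outside its range is refused whole. "hand" is the finger opening in mm, from 0 to 94, set as the call begins (left out, the last holds). The fingers move at their own pace and stop on an object; "force" is the grip in N (left out, the last holds). Time passes only in rows, so rows that do not move let the fingers close. It gives the time, the measured TCP pose, the force, the opening and the grip force at its end, in the units of the state.
- sense(): the state, without advancing time (a new reading comes with each control period).
- camera(name): name is "side" or "top" or "wrist"; returns a dict with "image" (384x512x3 uint8, red, green, blue), "range_z" (384x512 float32, m along the optical axis (not along the pixel's ray), 0 where there is no reading), "vfov" (degrees; the focal length in pixels is half the picture's height over the tangent of half this angle, whatever the lens; pixels are square), "cx", "cy" (the principal point, pixels), "extrinsics" (4x4, takes a point from camera to world coordinates); the wrist camera has in their place "tool_from_camera" (4x4, takes a point from camera to tool coordinates, whose origin is the TCP and whose axes are the flange's). Camera axes: x right, y down, z forward; pixel columns grow to the right and rows downward; lengths in m; the calibration is good to about 2 mm. A picture is of the moment at which its call begins: read the wrist's pose just before it.
- sign_off(): hands the job in; it is judged then, once.
The state is a dict: "clock": time; "joint_positions": joint angles; "qvel": joint speeds; "effort": joint torques, N m; "ee_pos": TCP position; "tcp_rot": TCP orientation; "wrist_force": force on the tool from outside, world axes, zero at the start; "wrist_torque": the same for the moment, N m; "gripper_width": finger opening in m; "finger_force": force on a finger pad.
Only numpy, scipy, OpenCV 4.12 (cv2) and the standard library are available. Lean on these libraries where they do the work, as an engineer would, in place of code of your own. Each camera call takes 0.05 s, during which the arm holds its last target. There are 200 camera calls.

TASK

Set the travel limit of the syringe pump by feel, so that the pump can never jam the piston into the end of its steel syringe: slide the pusher block by its black grip tab gently towards the syringe until the piston just runs tight inside the barrel, and do not force it. Back the block off about 6 mm from where it went tight and let go, then slide the orange-knobbed limit collar along the front rod until it just touches the block, without shoving the block back, and leave it there. Leave the bottles and the other things round the pump where they stand.

Things in the scene. Friction and masses are not known exactly. Their poses are not given: they have to be found in the camera images.
- syringe_pump: white syringe pump fixed on the table, 190 x 370 mm, deck 62 mm high; origin under its centre. y axis: along the rods from the grey drive end (-y, 108 mm high) to the steel syringe (+y; y = 44 to 186 mm, axis at x = 22 mm, 28 mm thick, flange top 130 mm high); x away from the keypad face, z up. Block and collar slide along y only
- pusher (a joint): travel (m) of the pusher block with the plunger: grows towards the syringe (pump +y), 0 to 0.118, starts at 0 to 0.02. Slides with about 4 N, plus 6 N per m/s, and stays where left. Somewhere from 0.05 to 0.09, unseen and new each time, the piston runs tight: then about 3 N per mm adds to the friction, like a spring. Over 16 N added is forcing it
- pusher_grip (a point): middle of the black ribbed grip tab on the pusher block, 150 mm high; tab 44 mm wide (pump x), 22 mm thick (pump y), from 122 to 163 mm high; pinch it from above, fingers closing along pump y. The aluminium block below is 166 x 32 x 56 mm, top at 122 mm
- pusher_face (a point): point on the syringe-side (+y) face of the pusher block where the front rod leaves it, 85 mm high, 16 mm ahead of the block's middle: here the collar's nose meets the block
- limit_collar (a joint): travel (m) of the limit collar on the front rod: grows towards the pusher block (pump -y), 0 to 0.20, starts at 0 to 0.035. Drags with about 1.5 N plus 4 N per m/s and stays where left; when its nose touches the block the resistance jumps by up to the block's 4 N, then the block slides back too
- collar_grip (a point): middle of the collar's upright orange knob, 128 mm high; knob 20 mm in diameter, from 106 to 142 mm high, at pump x = -65 mm; pinch it from above, fingers closing along pump x. The steel collar below is 28 mm wide, top 100 mm high
- collar_nose (a point): centre of the collar's flat nose, the face towards the pusher block, 85 mm high, 28 mm from the knob's axis along pump -y
- amber_bottle: brown bottle with black cap, 39 mm across, 89 mm tall; bystander, to be left where it stands; origin under its middle, z up
- red_bottle: small bottle of red stain with white cap, 42 mm across, 94 mm tall; bystander, to be left where it stands; origin under its middle, z up
- yellow_cap_bottle: bottle with yellow screw cap, 44 mm across, 107 mm tall; bystander, to be left where it stands; origin under its middle, z up
- beaker: clear beaker, 74 mm across, 94 mm tall; bystander, to be left where it stands; origin under its middle, z up
- sample_jar: white jar with blue lid, 56 mm across, 72 mm tall; bystander, to be left where it stands; origin under its middle, z up
- slide_carton: small white and blue carton, 45 x 67 x 52 mm; bystander, to be left where it stands; origin under its middle, z up
- tube_rack_orange: orange tube rack, 55 x 225 x 42 mm; bystander, to be left where it stands; origin under its middle, z up

How it is judged:
By the outcome, as a careful person would: the job done as asked, in the order asked, and still so for the second after the job is handed in, with the robot touching nothing.
It also fails if it takes over 58 s, if anything falls off the work surface, if the arm or the gripper's body presses on something with over 40 N, if the wrist force passes 120 N, or if a joint passes its speed limit or range.

## Working session

There is one attempt and no reset: what is moved stays moved. The work goes in short steps, Python scripts to look and compute and a tool call to move; the robot and the scene stay as the last step left them, time stands still between calls to the robot, and variables do not carry over. Pictures are saved under pics/ and viewed, at most 10 in all, crops included, and the job is handed in when it is done.

Besides the shell and the picture viewer there is one more tool, called after "Emit:" as name([rows], argument=value, ...), one row to a line, values as JSON. servo_tool: Moves the arm, as the interface text tells. Its arguments: {"type":"object","properties":{"deltas":{"type":"array","items":{"type":"array","items":{"type":"array","items":{"type":"number"}}}},"hand":{"type":"number"},"force":{"type":"number"}},"required":["deltas"]}

```bash
mkdir -p pics
cat > h.py <<'E'
import numpy as np, cv2
from rig import sense, camera, sign_off, tip_reach
from scipy.spatial.transform import Rotation as R
def pts(c, T=None):
    im=c["image"]; h,w=im.shape[:2]; f=h/2/np.tan(np.radians(c["vfov"])/2)
    v,u=np.mgrid[:h,:w]; z=c["range_z"]
    P=np.stack([(u-c["cx"])/f*z,(v-c["cy"])/f*z,z],-1)
    T=c["extrinsics"] if T is None else T
    return P@T[:3,:3].T+T[:3,3]
def toolT():
    s=sense(); T=np.eye(4); q=s["tcp_rot"]; T[:3,:3]=R.from_quat([q[1],q[2],q[3],q[0]]).as_matrix(); T[:3,3]=s["ee_pos"]; return T
def save(c,n): cv2.imwrite("pics/"+n+".png",c["image"][:,:,::-1])
E
python3 - <<'E'
from h import *
s=sense(); print({k:np.round(v,3) for k,v in s.items()}, tip_reach)
a=camera("top"); b=camera("side")
cv2.imwrite("pics/a.png",np.vstack([a["image"],b["image"]])[:,:,::-1][:, :] if 0 else cv2.resize(np.hstack([a["image"],b["image"]])[:,:,::-1],(800,300)))
save(a,"top0")
for n,c in(("top",a),("side",b)):
    P=pts(c); hsv=cv2.cvtColor(c["image"],cv2.COLOR_RGB2HSV); 
    m=((hsv[...,0]>4)&(hsv[...,0]<22)&(hsv[...,1]>150)&(hsv[...,2]>120)).astype(np.uint8)
    k,l,st,ce=cv2.connectedComponentsWithStats(m)
    for i in range(1,k):
        if st[i,4]>15: print(n,st[i],np.median(P[l==i],0).round(3),P[l==i][:,2].max().round(3))
    print(c["extrinsics"].round(3).tolist())
E
```

```text
{'clock': np.float64(0.0), 'joint_positions': array([-1.189,  0.418, -0.01 ,  1.614,  0.005,  1.111, -0.053]), 'qvel': array([-0.001, -0.001,  0.   ,  0.001,  0.   , -0.001, -0.001]), 'effort': array([ 0.0000e+00, -8.5125e+01,  6.3900e-01, -4.2600e+01, -4.9000e-02,
        1.9000e-02,  0.0000e+00]), 'ee_pos': array([0.257, 0.569, 0.23 ]), 'tcp_rot': array([-0.   ,  0.21 ,  0.978, -0.001]), 'wrist_force': array([ 0.614,  1.143, -0.754]), 'wrist_torque': array([0.016, 0.064, 0.021]), 'finger_force': np.float64(0.0), 'gripper_width': np.float64(0.094)} 0.025
top [346  82   5   4  16] [ 0.863 -0.203  0.177] 1.57
top [ 126  159   72   23 1170] [0.638 0.37  0.041] 1.57
top [270 211   7   7  40] [0.478 0.022 0.141] 0.149
top [164 263  11  11  56] [0.326 0.342 0.03 ] 1.57
[[-0.004, -0.981, 0.194, 0.273], [-1.0, 0.006, 0.012, 0.046], [-0.013, -0.193, -0.981, 1.57], [0.0, 0.0, 0.0, 1.0]]
side [ 89   7 212  31 350] [0.936 1.252 0.204] 0.851
side [272  23   6   5  18] [1.368 1.261 0.13 ] 0.141
side [279  22  12   3  30] [1.39  1.202 0.151] 0.851
side [30 42 24  6 41] [0.225 1.253 0.204] 0.208
side [423  76  10   6  18] [ 1.951  0.681 -0.063] -0.051
side [403  81  20  20  92] [ 1.859  0.68  -0.119] 0.851
side [427  80  17  14  76] [ 2.019  0.68  -0.137] -0.078
side [ 281   83  126   47 1303] [ 1.406  0.681 -0.101] 0.851
side [221 137  28  36 334] [0.649 0.314 0.04 ] 0.045
side [406 191   6   5  16] [ 0.863 -0.205  0.178] 0.179
side [228 199   7  11  36] [0.477 0.018 0.14 ] 0.144
side [ 99 255  11  11  43] [0.147 0.001 0.108] 0.851
side [297 277   9   7  37] [ 0.354 -0.452  0.373] 0.375
side [431 296   9   8  44] [ 0.493 -0.567  0.373] 0.376
side [295 302   9  15  63] [ 0.344 -0.47   0.339] 0.343
side [414 308   7   4  23] [ 0.485 -0.552  0.341] 0.344
side [164 373  11  11  95] [ 0.149 -0.456  0.299] 0.301
[[0.869, -0.283, 0.406, 0.082], [-0.495, -0.526, 0.692, -0.786], [0.018, -0.802, -0.597, 0.851], [0.0, 0.0, 0.0, 1.0]]
```

View pics/top0.png

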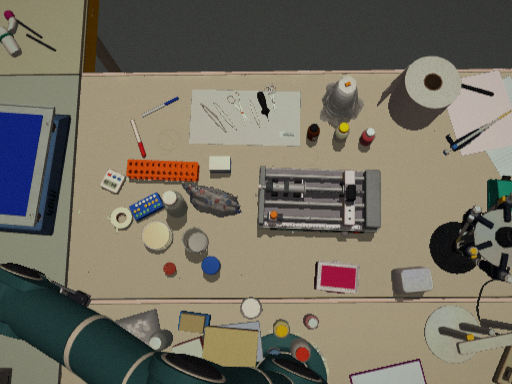

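View pics/a.png

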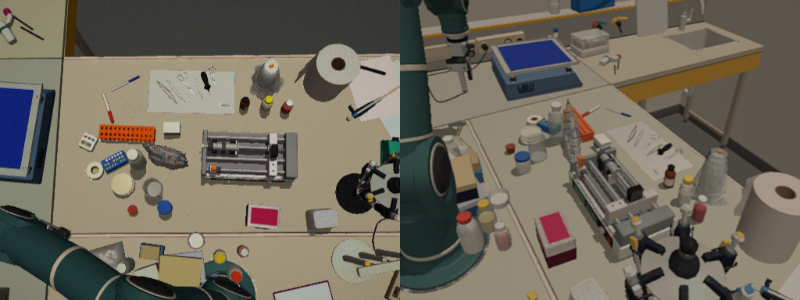

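The top view shows the pump at u 258–381, v 168–235. The grey drive end is on the right (world −y) and the syringe points left (world +y). The orange knob is at (273,214) and the black tab is near (350,190). Next I'll get the pump's yaw and the positions of the tab and knob.

Run:
```python
from h import *
a=camera("top"); b=camera("side")
P=pts(a); X,Y,Z=P[...,0],P[...,1],P[...,2]
roi=np.zeros(Z.shape,bool); roi[155:245,245:392]=1
m=roi&(Z>0.045)&(Z<0.2)
q=P[m][:,:2].astype(np.float32)
r=cv2.minAreaRect(q); print("pump rect",r)
d=m&(Z>0.098)&(Z<0.112)&(Y<-0.22)
r2=cv2.minAreaRect(P[d][:,:2].astype(np.float32)); print("drive?",r2)
t=roi&(Z>0.145)&(Z<0.175)
n,l,st,ce=cv2.connectedComponentsWithStats(t.astype(np.uint8))
for i in range(1,n):
    if st[i,4]>5: print(st[i],P[l==i].mean(0).round(4),P[l==i].min(0).round(3),P[l==i].max(0).round(3),a["image"][l==i].mean(0))
t=roi&(Z>0.115)&(Z<0.128)
n,l,st,ce=cv2.connectedComponentsWithStats(t.astype(np.uint8))
for i in range(1,n):
    if st[i,4]>30: print("blk",st[i],P[l==i].mean(0).round(4),cv2.minAreaRect(P[l==i][:,:2].astype(np.float32)))
cv2.imwrite("pics/zoom.png",np.hstack([cv2.resize(a["image"][155:245,245:395,::-1],(800,480),interpolation=cv2.INTER_CUBIC)]))
cv2.imwrite("pics/zoomb.png",cv2.resize(b["image"][180:310,190:340,::-1],(690,598),interpolation=cv2.INTER_CUBIC))
```

```text
pump rect ((0.5308091044425964, -0.11670036613941193), (0.3681190609931946, 0.2026289403438568), 87.390869140625)
drive? ((0.5293612480163574, -0.2697408199310303), (0.06004099175333977, 0.17590239644050598), 87.37867736816406)
[347 185   9  16 136] [ 0.5367 -0.2031  0.1611] [ 0.515 -0.216  0.146] [ 0.56  -0.192  0.172] [21.45588235 20.28676471 20.64705882]
blk [340 170  15  56 455] [ 0.5255 -0.2011  0.1213] ((0.5303410887718201, -0.1980251967906952), (0.04211212694644928, 0.16601887345314026), 87.80586242675781)
blk [266 181  41  14 312] [ 0.561  -0.0144  0.1212] ((0.5614953637123108, -0.017315614968538284), (0.11998375505208969, 0.03685057535767555), 86.74934387207031)
```

View pics/zoom.png

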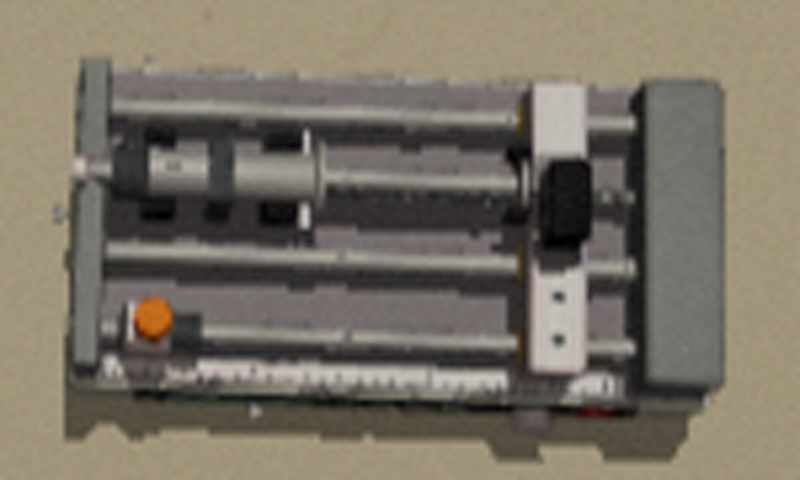

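Emit:
servo_tool([
  [[0, 0, 0, 0, 0, -5.4], [0, 0, 0, 0, 0, -5.4], [0, 0, 0, 0, 0, -5.4], [0, 0, 0, 0, 0, -5.4], [-15.7, -37.9, 0, 0, 0, 0], [-15.7, -37.9, 0, 0, 0, 0], [-15.7, -37.9, 0, 0, 0, 0], [-15.7, -37.9, 0, 0, 0, 0], [-15.7, -37.9, 0, 0, 0, 0], [-15.7, -37.9, 0, 0, 0, 0], [-15.7, -37.9, 0, 0, 0, 0], [-15.7, -37.9, 0, 0, 0, 0], [-15.7, -37.9, 0, 0, 0, 0], [-15.7, -37.9, 0, 0, 0, 0], [-15.7, -37.9, 0, 0, 0, 0], [-15.7, -37.9, 0, 0, 0, 0], [-15.7, -37.9, 0, 0, 0, 0], [-15.7, -37.9, 0, 0, 0, 0], [-15.7, -37.9, 0, 0, 0, 0], [-15.7, -37.9, 0, 0, 0, 0]],
], hand=60, force=20)

```text
clock: 1.87
ee_pos: [0.4798, -0.0498, 0.2307]
tcp_rot: [0.0, 0.023, 1.0, 0.0]
wrist_force: [0.8, 0.8, 0.6]
gripper_width: 0.0602
finger_force: 0.0
```

Emit:
servo_tool([
  [[-15.7, -37.9, 0, 0, 0, 0], [-15.7, -37.9, 0, 0, 0, 0], [-15.7, -37.9, 0, 0, 0, 0], [-8, -18, 0, 0, 0, 0], [0, 0, 0, 0, 0, 0], [0, 0, 0, 0, 0, 0]],
])

```text
clock: 2.37
ee_pos: [0.5282, -0.1829, 0.23]
tcp_rot: [-0.0, 0.024, 1.0, -0.0]
wrist_force: [0.7, 0.7, -0.1]
gripper_width: 0.0597
finger_force: 0.0
```

Run:
```python
from h import *
T=toolT(); c=camera("wrist"); P=pts(c,T@c["tool_from_camera"]); Z=P[...,2]
save(c,"w1")
t=(Z>0.15)&(Z<0.172)&(c["range_z"]>0)
n,l,st,ce=cv2.connectedComponentsWithStats(t.astype(np.uint8))
for i in range(1,n):
    if st[i,4]>200: print(st[i],P[l==i].mean(0).round(4),cv2.minAreaRect(P[l==i][:,:2].astype(np.float32)),c["image"][l==i].mean(0))
t=(Z>0.117)&(Z<0.127)
n,l,st,ce=cv2.connectedComponentsWithStats(t.astype(np.uint8))
for i in range(1,n):
    if st[i,4]>500: print("blk",st[i],P[l==i].mean(0).round(4),cv2.minAreaRect(P[l==i][:,:2].astype(np.float32)))
```

```text
[ 205  197   33   55 1623] [ 0.5368 -0.2059  0.162 ] ((0.5388514995574951, -0.20661529898643494), (0.024497434496879578, 0.043417420238256454), 87.44566345214844) [50.2711029  48.05052372 45.22181146]
blk [ 204  109   50  173 4500] [ 0.5167 -0.2032  0.122 ] ((0.5317739844322205, -0.20120517909526825), (0.04210102558135986, 0.1644730567932129), 87.55863189697266)
blk [ 361  205  132   43 3165] [ 0.5633 -0.0178  0.1218] ((0.5642765164375305, -0.018710874021053314), (0.11884396523237228, 0.040342725813388824), 87.83232116699219)
```

View pics/w1.png

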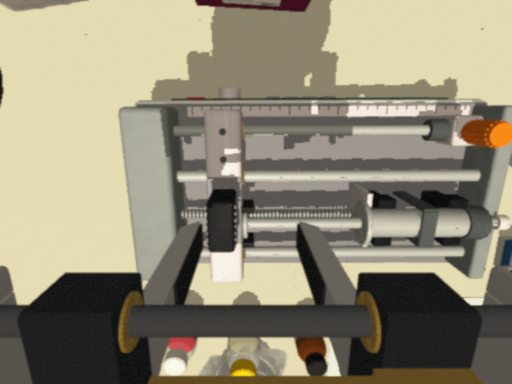

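The wrist view shows the tab at about (222,220) and the knob at about (487,133). The tab centre is at about (0.538, −0.205), so I'm moving in and closing on it.

Emit:
servo_tool([
  [[-5.4, -10.8, 0, 0, 0, 0], [-5.4, -10.8, 0, 0, 0, 0], [0, 0, 20, 0, 0, 0], [0, 0, 20, 0, 0, 0], [0, 0, 20, 0, 0, 0], [0, 0, 14, 0, 0, 0], [0, 0, 0, 0, 0, 0], [0, 0, 0, 0, 0, 0]],
], hand=60)

```text
clock: 3.08
ee_pos: [0.5383, -0.2042, 0.1565]
tcp_rot: [-0.0, 0.023, 1.0, -0.0]
wrist_force: [0.5, -0.8, 0.6]
gripper_width: 0.06
finger_force: 0.0
```

Emit:
servo_tool([
  [[0, 0, 0, 0, 0, 0], [0, 0, 0, 0, 0, 0], [0, 0, 0, 0, 0, 0], [0, 0, 0, 0, 0, 0], [0, 0, 0, 0, 0, 0], [0, 0, 0, 0, 0, 0], [0, 0, 0, 0, 0, 0], [0, 0, 0, 0, 0, 0]],
], hand=15, force=30)

```text
clock: 3.75
ee_pos: [0.5384, -0.2043, 0.1568]
tcp_rot: [0.0, 0.023, 1.0, -0.0]
wrist_force: [0.0, -2.6, 4.3]
gripper_width: 0.0219
finger_force: 30.0
```

Emit:
servo_tool([
  [[0, 3, 0, 0, 0, 0], [0, 3, 0, 0, 0, 0], [0, 3, 0, 0, 0, 0], [0, 3, 0, 0, 0, 0], [0, 3, 0, 0, 0, 0], [0, 3, 0, 0, 0, 0], [0, 3, 0, 0, 0, 0], [0, 3, 0, 0, 0, 0], [0, 1, 0, 0, 0, 0], [0, 0.75, 0, 0, 0, 0], [0, 0.75, 0, 0, 0, 0]],
])

```text
clock: 4.67
ee_pos: [0.5395, -0.1776, 0.1568]
tcp_rot: [0.0, 0.023, 1.0, -0.0]
wrist_force: [-1.4, -4.3, 5.4]
gripper_width: 0.0219
finger_force: 30.0
```

Emit:
servo_tool([
  [[0, 0.75, 0, 0, 0, 0], [0, 0.75, 0, 0, 0, 0]],
])

```text
clock: 4.83
ee_pos: [0.5396, -0.1761, 0.1568]
tcp_rot: [0.0, 0.023, 1.0, -0.0]
wrist_force: [-1.4, -3.9, 5.9]
gripper_width: 0.0218
finger_force: 30.0
```

Emit:
servo_tool([
  [[0, 0.75, 0, 0, 0, 0], [0, 0.75, 0, 0, 0, 0]],
])

```text
clock: 5.0
ee_pos: [0.5397, -0.1746, 0.1568]
tcp_rot: [0.0, 0.023, 1.0, -0.0]
wrist_force: [-1.6, -4.2, 5.6]
gripper_width: 0.0214
finger_force: 30.0
```

Emit:
servo_tool([
  [[0, 0.75, 0, 0, 0, 0], [0, 0.75, 0, 0, 0, 0]],
])

```text
clock: 5.17
ee_pos: [0.5398, -0.1731, 0.1568]
tcp_rot: [0.0, 0.023, 1.0, -0.0]
wrist_force: [-1.6, -3.4, 5.7]
gripper_width: 0.0218
finger_force: 30.0
```

Emit:
servo_tool([
  [[0, 0.75, 0, 0, 0, 0], [0, 0.75, 0, 0, 0, 0]],
])

```text
clock: 5.33
ee_pos: [0.5398, -0.1716, 0.1568]
tcp_rot: [0.0, 0.023, 1.0, -0.0]
wrist_force: [-1.5, -4.3, 6.5]
gripper_width: 0.0219
finger_force: 30.0
```

Emit:
servo_tool([
  [[0, 0.8, 0, 0, 0, 0], [0, 0.8, 0, 0, 0, 0]],
])

```text
clock: 5.5
ee_pos: [0.5399, -0.17, 0.1568]
tcp_rot: [0.0, 0.023, 1.0, -0.0]
wrist_force: [-0.9, -3.7, 6.1]
gripper_width: 0.0217
finger_force: 30.0
```

Emit:
servo_tool([
  [[0, 0.8, 0, 0, 0, 0], [0, 0.8, 0, 0, 0, 0]],
])

```text
clock: 5.67
ee_pos: [0.54, -0.1684, 0.1568]
tcp_rot: [0.0, 0.023, 1.0, -0.0]
wrist_force: [-1.9, -4.1, 6.6]
gripper_width: 0.0216
finger_force: 30.0
```

Emit:
servo_tool([
  [[0, 0.8, 0, 0, 0, 0], [0, 0.8, 0, 0, 0, 0]],
])

```text
clock: 5.83
ee_pos: [0.54, -0.1668, 0.1568]
tcp_rot: [0.0, 0.023, 1.0, -0.0]
wrist_force: [-0.9, -4.2, 6.5]
gripper_width: 0.0221
finger_force: 30.0
```

Emit:
servo_tool([
  [[0, 0.8, 0, 0, 0, 0], [0, 0.8, 0, 0, 0, 0]],
])

```text
clock: 6.0
ee_pos: [0.5401, -0.1652, 0.1568]
tcp_rot: [0.0, 0.023, 1.0, -0.0]
wrist_force: [-1.6, -4.0, 6.3]
gripper_width: 0.0218
finger_force: 30.0
```

Emit:
servo_tool([
  [[0, 0.8, 0, 0, 0, 0], [0, 0.8, 0, 0, 0, 0]],
])

```text
clock: 6.17
ee_pos: [0.5402, -0.1636, 0.1568]
tcp_rot: [0.0, 0.023, 1.0, -0.0]
wrist_force: [-1.4, -4.1, 6.1]
gripper_width: 0.0216
finger_force: 30.0
```

Emit:
servo_tool([
  [[0, 0.8, 0, 0, 0, 0], [0, 0.8, 0, 0, 0, 0]],
])

```text
clock: 6.33
ee_pos: [0.5402, -0.162, 0.1568]
tcp_rot: [0.0, 0.023, 1.0, -0.0]
wrist_force: [-1.7, -4.3, 6.6]
gripper_width: 0.0218
finger_force: 30.0
```

Emit:
servo_tool([
  [[0, 0.8, 0, 0, 0, 0], [0, 0.8, 0, 0, 0, 0]],
])

```text
clock: 6.5
ee_pos: [0.5403, -0.1604, 0.1568]
tcp_rot: [0.0, 0.023, 1.0, -0.0]
wrist_force: [-1.9, -5.3, 5.9]
gripper_width: 0.0218
finger_force: 30.0
```

Emit:
servo_tool([
  [[0, 0.8, 0, 0, 0, 0], [0, 0.8, 0, 0, 0, 0]],
])

```text
clock: 6.67
ee_pos: [0.5404, -0.1588, 0.1568]
tcp_rot: [0.0, 0.023, 1.0, -0.0]
wrist_force: [-2.4, -4.2, 7.5]
gripper_width: 0.0219
finger_force: 30.0
```

Emit:
servo_tool([
  [[0, 0.8, 0, 0, 0, 0], [0, 0.8, 0, 0, 0, 0]],
])

```text
clock: 6.83
ee_pos: [0.5404, -0.1572, 0.1568]
tcp_rot: [0.0, 0.023, 1.0, -0.0]
wrist_force: [-1.5, -3.8, 6.9]
gripper_width: 0.0223
finger_force: 30.0
```

Emit:
servo_tool([
  [[0, 0.8, 0, 0, 0, 0], [0, 0.8, 0, 0, 0, 0]],
])

```text
clock: 7.0
ee_pos: [0.5405, -0.1556, 0.1568]
tcp_rot: [0.0, 0.023, 1.0, -0.0]
wrist_force: [-1.5, -3.7, 6.5]
gripper_width: 0.0219
finger_force: 30.0
```

Emit:
servo_tool([
  [[0, 0.8, 0, 0, 0, 0], [0, 0.8, 0, 0, 0, 0]],
])

```text
clock: 7.17
ee_pos: [0.5406, -0.154, 0.1568]
tcp_rot: [0.0, 0.023, 1.0, -0.0]
wrist_force: [-2.3, -4.1, 5.8]
gripper_width: 0.0223
finger_force: 30.0
```

Emit:
servo_tool([
  [[0, 0.8, 0, 0, 0, 0], [0, 0.8, 0, 0, 0, 0]],
])

```text
clock: 7.33
ee_pos: [0.5407, -0.1524, 0.1568]
tcp_rot: [0.0, 0.023, 1.0, -0.0]
wrist_force: [-1.7, -3.3, 6.6]
gripper_width: 0.0219
finger_force: 30.0
```

Emit:
servo_tool([
  [[0, 0.8, 0, 0, 0, 0], [0, 0.8, 0, 0, 0, 0]],
])

```text
clock: 7.5
ee_pos: [0.5407, -0.1508, 0.1568]
tcp_rot: [0.0, 0.023, 1.0, -0.0]
wrist_force: [-1.8, -4.1, 6.5]
gripper_width: 0.0217
finger_force: 30.0
```

Emit:
servo_tool([
  [[0, 0.8, 0, 0, 0, 0], [0, 0.8, 0, 0, 0, 0]],
])

```text
clock: 7.67
ee_pos: [0.5408, -0.1492, 0.1568]
tcp_rot: [0.0, 0.023, 1.0, -0.0]
wrist_force: [-2.2, -3.6, 6.2]
gripper_width: 0.0219
finger_force: 30.0
```

Emit:
servo_tool([
  [[0, 0.8, 0, 0, 0, 0], [0, 0.8, 0, 0, 0, 0]],
])

```text
clock: 7.83
ee_pos: [0.5409, -0.1476, 0.1568]
tcp_rot: [0.0, 0.023, 1.0, -0.0]
wrist_force: [-1.4, -4.9, 6.1]
gripper_width: 0.0216
finger_force: 30.0
```

Emit:
servo_tool([
  [[0, 0.8, 0, 0, 0, 0], [0, 0.8, 0, 0, 0, 0]],
])

```text
clock: 8.0
ee_pos: [0.541, -0.146, 0.1568]
tcp_rot: [0.0, 0.023, 1.0, -0.0]
wrist_force: [-1.5, -3.7, 6.6]
gripper_width: 0.0221
finger_force: 30.0
```

Emit:
servo_tool([
  [[0, 0.8, 0, 0, 0, 0], [0, 0.8, 0, 0, 0, 0]],
])

```text
clock: 8.17
ee_pos: [0.541, -0.1444, 0.1568]
tcp_rot: [0.0, 0.023, 1.0, -0.0]
wrist_force: [-1.9, -3.9, 5.6]
gripper_width: 0.0216
finger_force: 30.0
```

Emit:
servo_tool([
  [[0, 0.8, 0, 0, 0, 0], [0, 0.8, 0, 0, 0, 0]],
])

```text
clock: 8.33
ee_pos: [0.5411, -0.1428, 0.1568]
tcp_rot: [0.0, 0.023, 1.0, -0.0]
wrist_force: [-1.2, -4.3, 6.5]
gripper_width: 0.0217
finger_force: 30.0
```

Emit:
servo_tool([
  [[0, 0.8, 0, 0, 0, 0], [0, 0.8, 0, 0, 0, 0]],
])

```text
clock: 8.5
ee_pos: [0.5412, -0.1412, 0.1568]
tcp_rot: [0.0, 0.023, 1.0, -0.0]
wrist_force: [-1.1, -4.1, 6.4]
gripper_width: 0.0218
finger_force: 30.0
```

Emit:
servo_tool([
  [[0, 0.8, 0, 0, 0, 0], [0, 0.8, 0, 0, 0, 0]],
])

```text
clock: 8.67
ee_pos: [0.5413, -0.1396, 0.1568]
tcp_rot: [0.0, 0.023, 1.0, -0.0]
wrist_force: [-1.2, -3.5, 6.6]
gripper_width: 0.0216
finger_force: 30.0
```

Emit:
servo_tool([
  [[0, 0.8, 0, 0, 0, 0], [0, 0.8, 0, 0, 0, 0]],
])

```text
clock: 8.83
ee_pos: [0.5413, -0.1381, 0.1568]
tcp_rot: [0.0, 0.023, 1.0, -0.0]
wrist_force: [-0.8, -3.4, 6.3]
gripper_width: 0.0217
finger_force: 30.0
```

Emit:
servo_tool([
  [[0, 0.8, 0, 0, 0, 0], [0, 0.8, 0, 0, 0, 0]],
])

```text
clock: 9.0
ee_pos: [0.5414, -0.1367, 0.1568]
tcp_rot: [0.0, 0.024, 1.0, -0.0]
wrist_force: [-2.3, -7.2, 6.0]
gripper_width: 0.0217
finger_force: 30.0
```

Emit:
servo_tool([
  [[0, 0.4, 0, 0, 0, 0], [0, 0.4, 0, 0, 0, 0]],
])

```text
clock: 9.17
ee_pos: [0.5414, -0.1362, 0.1568]
tcp_rot: [0.0, 0.024, 1.0, -0.001]
wrist_force: [-0.6, -8.6, 5.0]
gripper_width: 0.0219
finger_force: 30.0
```

Tight is confirmed: the force rose about 4.6 N, which puts the onset at TCP y ≈ −0.1377. Now I'm backing off to −0.1437.

Emit:
servo_tool([
  [[0, -1, 0, 0, 0, 0], [0, -1, 0, 0, 0, 0], [0, -1, 0, 0, 0, 0], [0, -1, 0, 0, 0, 0], [0, -1, 0, 0, 0, 0], [0, -1, 0, 0, 0, 0], [0, -1, 0, 0, 0, 0], [0, -1, 0, 0, 0, 0], [0, 0, 0, 0, 0, 0], [0, 0, 0, 0, 0, 0], [0, 0, 0, 0, 0, 0]],
])

```text
clock: 10.08
ee_pos: [0.5412, -0.1425, 0.1568]
tcp_rot: [0.0, 0.023, 1.0, 0.0]
wrist_force: [-3.2, 3.6, 9.2]
gripper_width: 0.022
finger_force: 30.0
```

Emit:
servo_tool([
  [[0, -0.6, 0, 0, 0, 0], [0, -0.6, 0, 0, 0, 0], [0, 0, 0, 0, 0, 0], [0, 0, 0, 0, 0, 0]],
])

```text
clock: 10.42
ee_pos: [0.5411, -0.1436, 0.1568]
tcp_rot: [-0.0, 0.023, 1.0, 0.001]
wrist_force: [-3.5, 2.7, 9.1]
gripper_width: 0.0217
finger_force: 30.0
```

Emit:
servo_tool([
  [[0, 0, 0, 0, 0, 0], [0, 0, 0, 0, 0, 0], [0, 0, 0, 0, 0, 0], [0, 0, 0, 0, 0, 0], [0, 0, -10, 0, 0, 0], [0, 0, -20, 0, 0, 0], [0, 0, -20, 0, 0, 0], [0, 0, -20, 0, 0, 0], [0, 0, 0, 0, 0, 0], [0, 0, 0, 0, 0, 0]],
], hand=50)

```text
clock: 11.25
ee_pos: [0.5414, -0.1449, 0.2278]
tcp_rot: [0.001, 0.023, 1.0, -0.0]
wrist_force: [0.3, 0.5, -0.4]
gripper_width: 0.0497
finger_force: 0.0
```

Run:
```python
from h import *
s=sense(); print(s["joint_positions"].round(2), s["ee_pos"].round(4), s["wrist_force"].round(1))
T=toolT(); c=camera("wrist"); P=pts(c,T@c["tool_from_camera"]); Z=P[...,2]; I=c["image"]
y=T[:2,1]; x=-T[:2,0]; print("pump x,y",x.round(3),y.round(3))
U=lambda p:(p[...,:2]@np.stack([x,y],1))
def rep(n,m):
    q=U(P[m]); z=Z[m]; print(n,m.sum(),np.percentile(q,[1,50,99],0).round(4).tolist(),np.percentile(z,[1,50,99]).round(3)); return q
t=(Z>0.158)&(Z<0.172)&(I.max(-1)<110)
n,l,st,_=cv2.connectedComponentsWithStats(t.astype(np.uint8)); i=1+st[1:,4].argmax(); rep("tabtop",l==i)
hsv=cv2.cvtColor(I,cv2.COLOR_RGB2HSV)
k=(hsv[...,0]>4)&(hsv[...,0]<22)&(hsv[...,1]>150)&(hsv[...,2]>120)&(Z>0.1)&(Z<0.155)&(c["range_z"]>0)
q=rep("knob",k); kt=k&(Z>0.137); rep("knobtop",kt); cv=P[kt].mean(0)
uv=np.argwhere(k); print("px",uv.mean(0))
print("tcp in pump dirs",U(T[:3,3]).round(4))
save(c,"w2")
```

```text
[-0.16  0.33  0.45  1.79 -0.16  1.06  1.88] [ 0.5414 -0.1449  0.2278] [ 0.3  0.5 -0.4]
pump x,y [ 0.999 -0.047] [0.047 0.999]
tabtop 1467 [[0.5267, -0.1293], [0.5461, -0.1185], [0.5679, -0.1077]] [0.159 0.163 0.165]
knob 1075 [[0.4679, 0.0306], [0.4781, 0.0359], [0.4889, 0.0496]] [0.109 0.139 0.143]
knobtop 607 [[0.4686, 0.0317], [0.4783, 0.0398], [0.4877, 0.05]] [0.137 0.142 0.143]
px [120.35069767 445.42139535]
tcp in pump dirs [ 0.5476 -0.1194]
```

View pics/w2.png

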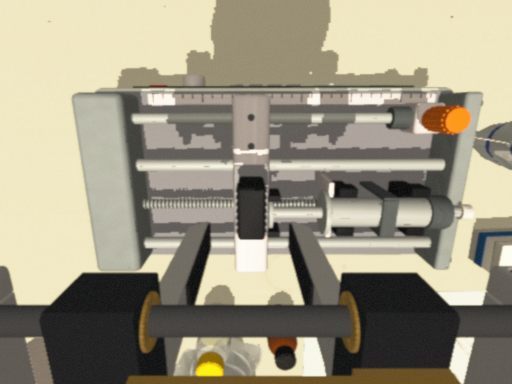

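The tab is at (252,205) and the knob at (447,120). The collar needs to travel about 115 mm to touch the block. Next I rotate 90° (J7 decreasing) and go to the knob.

Emit:
servo_tool([
  [[0, 0, 0, 0, 0, -6.9], [0, 0, 0, 0, 0, -6.9], [0, 0, 0, 0, 0, -6.9], [0, 0, 0, 0, 0, -6.9], [0, 0, 0, 0, 0, -6.9], [0, 0, 0, 0, 0, -6.9], [0, 0, 0, 0, 0, -6.9], [0, 0, 0, 0, 0, -6.9], [0, 0, 0, 0, 0, -6.9], [0, 0, 0, 0, 0, -6.9], [0, 0, 0, 0, 0, -6.9], [0, 0, 0, 0, 0, -6.9], [0, 0, 0, 0, 0, -6.9], [0, 0, 0, 0, 0, -0.3], [-32, 13.9, 0, 0, 0, 0], [-32, 13.9, 0, 0, 0, 0], [-32, 13.9, 0, 0, 0, 0], [-32, 13.9, 0, 0, 0, 0], [-32, 13.9, 0, 0, 0, 0], [0, 0, 0, 0, 0, 0]],
], hand=50)

```text
clock: 12.97
ee_pos: [0.5337, 0.0373, 0.2165]
tcp_rot: [-0.01, -0.558, 0.83, 0.009]
wrist_force: [0.3, 1.7, 0.4]
gripper_width: 0.0502
finger_force: 0.0
```

Run:
```python
from h import *
s=sense(); T=toolT(); print(s["joint_positions"].round(2), s["ee_pos"].round(4), T[:3,:2].round(3).tolist())
x=np.array([.999,-.047]);y=np.array([.047,.999]); print("pump",s["ee_pos"][:2]@x,s["ee_pos"][:2]@y)
c=camera("wrist"); P=pts(c,T@c["tool_from_camera"]); Z=P[...,2]; I=c["image"]
hsv=cv2.cvtColor(I,cv2.COLOR_RGB2HSV)
k=(hsv[...,0]>4)&(hsv[...,0]<22)&(hsv[...,1]>150)&(hsv[...,2]>120)&(Z>0.137)&(Z<0.155)&(c["range_z"]>0)
q=P[k][:,:2]@np.stack([x,y],1); print(k.sum(),np.percentile(q,[1,50,99],0).round(4).tolist() if k.any() else None)
```

```text
[ 0.29  0.32 -0.5   1.82  0.16  1.07  2.48] [0.5337 0.0373 0.2165] [[-0.377, -0.926], [-0.926, 0.377], [0.007, 0.026]]
pump 0.531392960611321 0.06236380870173167
538 [[0.4692, 0.032], [0.4786, 0.041], [0.4879, 0.0504]]
```

Emit:
servo_tool([
  [[0, 0, -0.5, 0, 0, 6.9], [0, 0, -0.5, 0, 0, 6.9], [0, 0, -0.5, 0, 0, 6.9], [0, 0, -0.5, 0, 0, 6.9], [0, 0, -0.5, 0, 0, 6.9], [0, 0, -0.5, 0, 0, 6.9], [0, 0, -0.5, 0, 0, 6.9], [0, 0, -0.5, 0, 0, 6.9], [0, 0, -0.5, 0, 0, 6.9], [0, 0, -0.5, 0, 0, 6.9], [0, 0, -0.5, 0, 0, 6.9], [0, 0, -0.5, 0, 0, 6.9], [0, 0, -0.5, 0, 0, 6.9], [0, 0, -0.5, 0, 0, 6.9], [0, 0, -0.5, 0, 0, 6.9], [0, 0, -0.5, 0, 0, 6.9], [0, 0, -0.5, 0, 0, 6.9], [0, 0, -0.5, 0, 0, 6.9], [0, 0, -0.5, 0, 0, 6.9], [0, 0, 0, 0, 0, 0]],
])

```text
clock: 14.68
ee_pos: [0.5347, 0.0295, 0.2259]
tcp_rot: [-0.011, 0.53, 0.848, -0.006]
wrist_force: [-0.9, 0.3, -0.2]
gripper_width: 0.0501
finger_force: 0.0
```

```bash
cat > st.py <<'E'
from h import *
s=sense(); T=toolT(); print(s["joint_positions"].round(2), s["ee_pos"].round(4), T[:3,:3].round(4).tolist())
x=np.array([.9989,-.0466]);y=np.array([.0466,.9989]); print("pump",(s["ee_pos"][:2]@x).round(4),(s["ee_pos"][:2]@y).round(4),s["wrist_force"].round(1))
G=np.array([[-1,0,0],[0,1,0],[0,0,-1]])  # placeholder
px=np.r_[x,0];py=np.r_[y,0]; Rg=np.stack([py,px,[0,0,-1]],1)  # tool x=+pump y, tool y=+pump x
print("rotvec to goal, deg, tool axes",np.degrees(R.from_matrix(T[:3,:3].T@Rg).as_rotvec()).round(2))
tgt=0.478*px+0.041*py+np.array([0,0,0.2]); print("shift to knob above, tool axes mm",(1000*T[:3,:3].T@(tgt-T[:3,3])).round(1), "goal axes",(1000*Rg.T@(tgt-T[:3,3])).round(1))
E
python3 st.py
```

```text
[-0.01  0.28 -0.12  1.82  0.03  1.07  0.31] [0.5347 0.0295 0.2259] [[-0.4373, 0.8989, -0.026], [0.8992, 0.4375, 0.0012], [0.0125, -0.0229, -0.9997]]
pump 0.5327 0.0544 [-0.9  0.3 -0.2]
rotvec to goal, deg, tool axes [-1.46 -0.37 28.61]
shift to knob above, tool axes mm [ 14.1 -53.9  27.3] goal axes [-13.4 -54.8  25.9]
```

Emit:
servo_tool([
  [[0, 0, 0, -0.29, -0.07, 5.72], [0, 0, 0, -0.29, -0.07, 5.72], [0, 0, 0, -0.29, -0.07, 5.72], [0, 0, 0, -0.29, -0.07, 5.72], [0, 0, 0, -0.29, -0.07, 5.72], [-4.5, -18.3, 0, 0, 0, 0], [-4.5, -18.3, 0, 0, 0, 0], [-4.5, -18.3, 0, 0, 0, 0], [0, 0, 0, 0, 0, 0], [0, 0, 0, 0, 0, 0]],
])

```text
clock: 15.52
ee_pos: [0.4791, 0.0184, 0.2263]
tcp_rot: [-0.0, 0.72, 0.694, 0.0]
wrist_force: [0.6, -0.1, 0.1]
gripper_width: 0.0498
finger_force: 0.0
```

```bash
python3 st.py
```

```text
[-0.05  0.16 -0.05  1.97  0.01  1.01 -0.15] [0.4791 0.0184 0.2263] [[0.0357, 0.9994, 0.0004], [0.9994, -0.0357, 0.0008], [0.0008, 0.0004, -1.0]]
pump 0.4777 0.0407 [ 0.6 -0.1  0.1]
rotvec to goal, deg, tool axes [ 0.02 -0.05  0.62]
shift to knob above, tool axes mm [ 0.3  0.3 26.3] goal axes [ 0.3  0.3 26.3]
```

Emit:
servo_tool([
  [[0.3, 0.3, 0, 0, 0, 0.6], [0, 0, 20, 0, 0, 0], [0, 0, 20, 0, 0, 0], [0, 0, 20, 0, 0, 0], [0, 0, 16, 0, 0, 0], [0, 0, 10, 0, 0, 0], [0, 0, 6, 0, 0, 0], [0, 0, 0, 0, 0, 0], [0, 0, 0, 0, 0, 0]],
])

```text
clock: 16.27
ee_pos: [0.4801, 0.0194, 0.1344]
tcp_rot: [-0.0, 0.724, 0.69, 0.0]
wrist_force: [0.5, 0.4, 0.1]
gripper_width: 0.0498
finger_force: 0.0
```

Emit:
servo_tool([
  [[0, 0, 0, 0, 0, 0], [0, 0, 0, 0, 0, 0], [0, 0, 0, 0, 0, 0], [0, 0, 0, 0, 0, 0], [0, 0, 0, 0, 0, 0], [0, 0, 0, 0, 0, 0]],
], hand=14, force=20)

```text
clock: 16.77
ee_pos: [0.4797, 0.0194, 0.1343]
tcp_rot: [-0.0, 0.724, 0.69, 0.0]
wrist_force: [-2.7, -0.4, 4.6]
gripper_width: 0.0196
finger_force: 20.0
```

Emit:
servo_tool([
  [[-6, 0, 0, 0, 0, 0], [-6, 0, 0, 0, 0, 0], [-6, 0, 0, 0, 0, 0], [-6, 0, 0, 0, 0, 0], [-6, 0, 0, 0, 0, 0], [-6, 0, 0, 0, 0, 0], [-6, 0, 0, 0, 0, 0], [-6, 0, 0, 0, 0, 0], [-6, 0, 0, 0, 0, 0], [-6, 0, 0, 0, 0, 0], [-6, 0, 0, 0, 0, 0], [-6, 0, 0, 0, 0, 0], [-6, 0, 0, 0, 0, 0], [-6, 0, 0, 0, 0, 0], [-6, 0, 0, 0, 0, 0], [-6, 0, 0, 0, 0, 0], [-2, 0, 0, 0, 0, 0], [-2, 0, 0, 0, 0, 0], [-2, 0, 0, 0, 0, 0], [-0.5, 0, 0, 0, 0, 0]],
])

```text
clock: 18.43
ee_pos: [0.475, -0.0835, 0.1343]
tcp_rot: [0.0, 0.724, 0.69, 0.001]
wrist_force: [-0.1, 1.4, 5.7]
gripper_width: 0.0195
finger_force: 20.0
```

Emit:
servo_tool([
  [[-0.5, 0, 0, 0, 0, 0], [-0.5, 0, 0, 0, 0, 0]],
])

```text
clock: 18.6
ee_pos: [0.475, -0.0842, 0.1343]
tcp_rot: [0.0, 0.724, 0.69, 0.001]
wrist_force: [-0.3, 1.7, 5.6]
gripper_width: 0.0196
finger_force: 20.0
```

Run:
```python
from h import *
x=np.array([.9989,-.0466]);y=np.array([.0466,.9989])
T=toolT(); print("tcp s",(T[:2,3]@y).round(4))
c=camera("side"); P=pts(c); S=P[...,:2]@y; X=P[...,:2]@x; Z=P[...,2]
for nm,c in (("side",c),("wrist",camera("wrist"))):
    if nm=="wrist": P=pts(c,T@c["tool_from_camera"]); S=P[...,:2]@y; X=P[...,:2]@x; Z=P[...,2]
    m=(Z>0.119)&(Z<0.125)&(S<-0.07)&(S>-0.16)&(X>0.45)&(X<0.65)
    if m.sum()>20: print(nm,m.sum(),np.percentile(S[m],[1,50,97,99.5]).round(4))
    im=c["image"]; save(c,"c_"+nm)
```

```text
tcp s -0.0619
side 419 [-0.1341 -0.1212 -0.1036 -0.0701]
wrist 1337 [-0.1333 -0.1037 -0.0931 -0.0911]
```

Emit:
servo_tool([
  [[-1, 0, 0, 0, 0, 0], [-1, 0, 0, 0, 0, 0], [-1, 0, 0, 0, 0, 0], [-1, 0, 0, 0, 0, 0], [-0.5, 0, 0, 0, 0, 0], [-0.5, 0, 0, 0, 0, 0]],
])

```text
clock: 19.2
ee_pos: [0.4748, -0.0891, 0.1343]
tcp_rot: [0.0, 0.724, 0.69, 0.001]
wrist_force: [0.4, 1.6, 5.6]
gripper_width: 0.0198
finger_force: 20.0
```

Emit:
servo_tool([
  [[-0.5, 0, 0, 0, 0, 0], [-0.5, 0, 0, 0, 0, 0]],
])

```text
clock: 19.37
ee_pos: [0.4747, -0.0902, 0.1343]
tcp_rot: [0.0, 0.724, 0.69, 0.001]
wrist_force: [0.2, 1.0, 5.6]
gripper_width: 0.0195
finger_force: 20.0
```

Emit:
servo_tool([
  [[-0.5, 0, 0, 0, 0, 0], [-0.5, 0, 0, 0, 0, 0]],
])

```text
clock: 19.53
ee_pos: [0.4747, -0.0912, 0.1343]
tcp_rot: [0.0, 0.724, 0.69, 0.001]
wrist_force: [0.5, 1.6, 6.0]
gripper_width: 0.0197
finger_force: 20.0
```

Emit:
servo_tool([
  [[-0.4, 0, 0, 0, 0, 0], [-0.4, 0, 0, 0, 0, 0]],
])

```text
clock: 19.7
ee_pos: [0.4747, -0.0919, 0.1343]
tcp_rot: [0.0, 0.724, 0.69, 0.001]
wrist_force: [0.5, 1.7, 6.9]
gripper_width: 0.0196
finger_force: 20.0
```

Emit:
servo_tool([
  [[-0.4, 0, 0, 0, 0, 0], [-0.4, 0, 0, 0, 0, 0]],
])

```text
clock: 19.87
ee_pos: [0.4746, -0.0927, 0.1343]
tcp_rot: [0.0, 0.724, 0.69, 0.001]
wrist_force: [0.3, 1.4, 5.9]
gripper_width: 0.0198
finger_force: 20.0
```

Emit:
servo_tool([
  [[-0.4, 0, 0, 0, 0, 0], [-0.4, 0, 0, 0, 0, 0]],
])

```text
clock: 20.03
ee_pos: [0.4746, -0.0935, 0.1343]
tcp_rot: [0.0, 0.724, 0.69, 0.001]
wrist_force: [1.3, 1.8, 5.7]
gripper_width: 0.0197
finger_force: 20.0
```

Emit:
servo_tool([
  [[-0.3, 0, 0, 0, 0, 0], [-0.3, 0, 0, 0, 0, 0]],
])

```text
clock: 20.2
ee_pos: [0.4746, -0.0941, 0.1343]
tcp_rot: [0.0, 0.724, 0.69, 0.001]
wrist_force: [0.8, 1.2, 6.1]
gripper_width: 0.0193
finger_force: 20.0
```

Emit:
servo_tool([
  [[-0.3, 0, 0, 0, 0, 0], [-0.3, 0, 0, 0, 0, 0]],
])

```text
clock: 20.37
ee_pos: [0.4745, -0.0947, 0.1343]
tcp_rot: [0.0, 0.724, 0.69, 0.001]
wrist_force: [0.7, 1.0, 6.6]
gripper_width: 0.0197
finger_force: 20.0
```

Emit:
servo_tool([
  [[-0.3, 0, 0, 0, 0, 0], [-0.3, 0, 0, 0, 0, 0]],
])

```text
clock: 20.53
ee_pos: [0.4745, -0.0953, 0.1343]
tcp_rot: [0.0, 0.724, 0.69, 0.001]
wrist_force: [0.1, 1.5, 4.9]
gripper_width: 0.0199
finger_force: 20.0
```

Emit:
servo_tool([
  [[-0.3, 0, 0, 0, 0, 0], [-0.3, 0, 0, 0, 0, 0]],
])

```text
clock: 20.7
ee_pos: [0.4745, -0.0959, 0.1343]
tcp_rot: [0.0, 0.724, 0.69, 0.001]
wrist_force: [1.3, 1.5, 6.4]
gripper_width: 0.0199
finger_force: 20.0
```

Emit:
servo_tool([
  [[-0.3, 0, 0, 0, 0, 0], [-0.3, 0, 0, 0, 0, 0]],
])

```text
clock: 20.87
ee_pos: [0.4744, -0.0965, 0.1343]
tcp_rot: [0.0, 0.724, 0.69, 0.001]
wrist_force: [0.4, 0.7, 6.0]
gripper_width: 0.0197
finger_force: 20.0
```

Emit:
servo_tool([
  [[-0.3, 0, 0, 0, 0, 0], [-0.3, 0, 0, 0, 0, 0]],
])

```text
clock: 21.03
ee_pos: [0.4744, -0.0971, 0.1343]
tcp_rot: [0.0, 0.724, 0.69, 0.001]
wrist_force: [0.1, 3.2, 6.3]
gripper_width: 0.0197
finger_force: 20.0
```

Emit:
servo_tool([
  [[-0.15, 0, 0, 0, 0, 0]],
])

```text
clock: 21.12
ee_pos: [0.4744, -0.0971, 0.1343]
tcp_rot: [-0.0, 0.724, 0.69, 0.001]
wrist_force: [1.0, 1.8, 5.1]
gripper_width: 0.0195
finger_force: 20.0
```

Emit:
servo_tool([
  [[-0.15, 0, 0, 0, 0, 0]],
])

```text
clock: 21.2
ee_pos: [0.4744, -0.0971, 0.1343]
tcp_rot: [-0.0, 0.724, 0.69, 0.001]
wrist_force: [0.8, 3.3, 7.1]
gripper_width: 0.0197
finger_force: 20.0
```

Emit:
servo_tool([
  [[-0.15, 0, 0, 0, 0, 0]],
])

```text
clock: 21.28
ee_pos: [0.4744, -0.0972, 0.1343]
tcp_rot: [-0.0, 0.724, 0.69, 0.001]
wrist_force: [-0.1, 5.9, 6.5]
gripper_width: 0.0193
finger_force: 20.0
```

Contact: the force has risen to about 5.9 N and the TCP has stopped. I'm unloading slightly and then releasing.

Emit:
servo_tool([
  [[0.25, 0, 0, 0, 0, 0], [0, 0, 0, 0, 0, 0]],
])

```text
clock: 21.45
ee_pos: [0.4744, -0.0971, 0.1343]
tcp_rot: [0.0, 0.724, 0.69, 0.001]
wrist_force: [0.0, 3.0, 6.4]
gripper_width: 0.0198
finger_force: 20.0
```

Emit:
servo_tool([
  [[0.12, 0, 0, 0, 0, 0], [0, 0, 0, 0, 0, 0]],
])

```text
clock: 21.62
ee_pos: [0.4744, -0.0971, 0.1343]
tcp_rot: [0.0, 0.724, 0.69, 0.001]
wrist_force: [0.2, 2.1, 6.0]
gripper_width: 0.0197
finger_force: 20.0
```

Emit:
servo_tool([
  [[0, 0, 0, 0, 0, 0], [0, 0, 0, 0, 0, 0], [0, 0, 0, 0, 0, 0], [0, 0, 0, 0, 0, 0], [0, 0, -10, 0, 0, 0], [0, 0, -20, 0, 0, 0], [0, 0, -20, 0, 0, 0], [0, 0, -20, 0, 0, 0], [0, 0, -20, 0, 0, 0], [0, 0, -20, 0, 0, 0], [0, 0, 0, 0, 0, 0], [0, 0, 0, 0, 0, 0]],
], hand=50)

```text
clock: 22.62
ee_pos: [0.4745, -0.0972, 0.2453]
tcp_rot: [0.001, 0.724, 0.69, 0.001]
wrist_force: [0.4, 0.3, -0.5]
gripper_width: 0.0498
finger_force: 0.0
```

Run:
```python
from h import *
x=np.array([.9989,-.0466]);y=np.array([.0466,.9989])
T=toolT(); c=camera("wrist"); P=pts(c,T@c["tool_from_camera"]); S=P[...,:2]@y; X=P[...,:2]@x; Z=P[...,2]; I=c["image"]
t=(Z>0.158)&(Z<0.172)&(I.max(-1)<110)
n,l,st,_=cv2.connectedComponentsWithStats(t.astype(np.uint8)); i=1+st[1:,4].argmax(); m=l==i; print("tab",m.sum(),np.percentile(S[m],[1,50,99]).round(4),X[m].mean())
hsv=cv2.cvtColor(I,cv2.COLOR_RGB2HSV)
k=(hsv[...,0]>4)&(hsv[...,0]<22)&(hsv[...,1]>150)&(hsv[...,2]>120)&(Z>0.137)&(Z<0.155)
print("knob",k.sum(),np.percentile(S[k],[1,50,99]).round(4))
save(c,"w3")
```

```text
tab 750 [-0.1287 -0.1152 -0.1064] 0.5558540693617774
knob 398 [-0.0834 -0.0733 -0.0649]
```

View pics/w3.png

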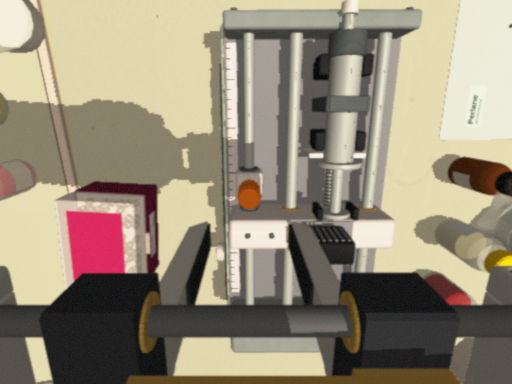

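The collar's orange knob at (249,195) is up against the block's face at about v=215, and the tab–knob spacing is about 44 mm as expected. The gripper is clear of everything.

```bash
python3 -c "
from rig import *
print(sign_off())"
```

```text
the job is handed in; nothing more can be done
None
```

The job is handed in: the piston went tight with only about 4.6 N added, the block was backed off about 6 mm, and the collar was left just touching it; nothing round the pump was touched.

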